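# Hold a sample slide flush on a tilted contact stage

## Task

Pick up the sample slide with the flat upright tab from the tray, tilt it to match the sloped face of the contact stage, and lay its underside, squared up and centred, on the two sprung contact strips. Press it lightly, feeling for contact, with about 5 to 15 N in all, so that it sits flush with both strips pushed in about evenly, and finish while still holding and pressing it there for the reading: do not let go. Leave the other slide and the other parts where they are.

Things in the scene. Friction and masses are not known exactly. Their poses are not given: they have to be found in the camera images.
- slide_mid (a point): Sample slide to pick up (loose, 0.12 to 0.24 kg): steel plate 64 (x) x 50 (y) x 6 mm with a flat black tab upright on its middle, 32 (x) x 12 (y) x 40 mm tall. This point: on the centre line, 23 mm above the underside; z up out of the tab, x along the long side of plate and tab. Pinch the tab across its 12 mm. Either way round will do.
- slide: The same slide; origin at the centre of its underside, axes the same as slide_mid. The whole underside is flat.
- stage_face (a point): Centre of the contact plane of the stage's tilted table: midway between the two strips, level with their tops when not pressed, about 90 mm up. z: outward normal, leaning toward the robot side by 0.26 to 0.6 rad from vertical (differs each time); y: horizontal, along the strips; x: up the slope. The table is 84 (x) x 72 (y) mm. Flush: the slide's origin is here or just below, long side up the slope.
- stage: Contact stage, fixed to the bench: grey base 110 (x) x 120 (y) x 12 mm with two cheeks that carry the tilting table on a horizontal hinge 72 mm up; origin at the centre of the underside, -x is the side the slope faces. The hinge is clamped: it does not give under ordinary pressing.
- strip_low: Lower dark steel contact strip, 10 (x) x 54 (y) mm, standing 6 mm proud of the sloped table, centred 22 mm down the slope from stage_face. It is sprung: it sinks straight into the table, starting at 1.2 N, then 2 N per mm, to a stop at 4 mm (about 9 N). Origin 6 mm under its top.
- strip_high: Upper contact strip, the same, centred 22 mm up the slope from stage_face. Pressed evenly, both strips together take 10 N at 1.9 mm.
- tray: White open parts tray, fixed, 150 (x) x 260 (y) x 14 mm, walls and floor 4 mm; both slides start lying flat in it side by side, in either order. Origin at the centre of its underside.
- knob_slide_mid (a point): Bystander in the same tray: another slide, 50 x 50 x 6 mm plate with a round black knob (26 mm across, top at 26 mm), loose; point 13 mm above its underside.
- cell: Bystander: steel pressure cell standing upright, 66 mm across, 88 mm tall, 1.4 kg; origin at the centre of its underside.
- ring: Bystander: dark steel retaining ring lying flat, 68 mm outside, 48 mm inside, 22 mm tall; origin at the centre of its underside.
- wrench: Bystander: steel wrench 150 mm long lying flat on the bench between the tray and the stage, along x.
There are look-alikes about, which are no part of the job. There is more than one size of the stage; the one meant has the size given above.

How it is judged:
On the way:
1. the slide is held in the fingers, lifted clear of the tray (contact force between the fingers and slide above 1 N and height (world z) of slide above 0.03 m and contact force between slide and tray below 0.05 N), for 0.2 s.
At the end, for the whole second after the job is handed in: For the last second the fingers grip the slide and press it on the stage with 4 to 20 N in all, at least 1.5 N on each strip; flush within 0.05 rad, strips in by no more than 5 mm, centred within 10 mm each way, long side up the slope within 0.14 rad; still, and not on the tray (contact force between the fingers and slide above 1.5 N and contact force between slide and strip_low above 1.5 N and contact force between slide and strip_high above 1.5 N and contact force between slide and stage between 4 and 20 N and angle between the z axis of slide and the z axis of stage_face, either way round below 0.05 rad and angle between the x axis of slide and the x axis of stage_face, either way round below 0.14 rad and x of slide in the frame of stage_face between -0.01 and 0.01 m and y of slide in the frame of stage_face between -0.01 and 0.01 m and z of slide in the frame of stage_face between -0.005 and 0.001 m and contact force between slide and tray below 0.05 N and linear speed of slide below 0.01 m/s); the arm keeps its last pose, push and grip.
It fails at once if the other slide or another part is shifted by more than 20 mm (distance of any of knob_slide_mid, cell, ring, wrench from where it was at the start of the episode above 0.02 m).
It fails at once if the slide is rammed on the stage with more than 50 N (contact force between slide and stage above 50 N).
It also fails if it takes over 45 s, if anything falls off the work surface, if the arm or the gripper's body presses on something with over 40 N, if the wrist force passes 120 N, or if a joint passes its speed limit or range.

## Robot

A 6-joint arm with a two-finger parallel gripper is mounted at the origin on the work surface. World frame = base frame: x ahead of the robot, y to its left, z up, the work surface at z = 0. Lengths are in m, angles in rad, forces in N, time in s.
With the tool pointing down it reaches from about 0.375 to 0.9 m from the base axis. Payload 3.1 kg.
Tool frame: the origin (TCP) lies midway between the tips of the shut fingers; the grasp point (between the pads) lies 19 mm behind it; z points along the fingers, y is the line along which they close (so a half turn about z gives the same grasp; the last joint's range is limited). The gripper opens to 85 mm and grips with 20 to 120 N. Pads are 22 mm wide; open, the fingers measure 114 mm over their backs; the gripper's body (76 mm by 85 mm) begins 54 mm behind the grasp point. The pads swing forward as they close: fully open they stand 13 mm farther back than shut.
Start: joints at [1.02, 0.527, 1.433, -0, 1.181, -0.178], TCP at [0.228, 0.582, 0.231] pointing down, gripper open.
Joint ranges: [-3.08, 3.08], [-0.75, 2.2], [0.22, 2.44], [-1.43, 4.57], [0, 2.65], [-2.85, 2.85]. Speed limits (rad/s): [2.79, 2.79, 3.14, 3.14, 3.14, 3.14].

## Interface

Orientations are given as a unit quaternion [x, y, z, w].
In Python, from station import manip gives the robot as it stands.
- The arm moves only by the tool move_arm, never from a script. Its argument "increments" is a list that holds one entry, the list of rows, each a list of 5 numbers: the gripper's target within -1 to 1 (shut at 1, half-way at 0, fully open at -1), then the shift along the world's x, y, z in m, then the turn about the world's z in degrees. In form: [[[fingers, dx, dy, dz, twist], ...]]. A call has 1 to 8 rows; each row shifts and turns the commanded pose from where the row before left it; what a row does not reach is not made up. A row lasts 1/10 s, in which the tool goes at most 50 mm and 8.59 degrees, less where a joint would pass 70% of its speed; a pose out of reach is approached as far as the arm can. A call with a gripper value outside its range is refused whole. The fingers move at their own pace and stop on an object; "newtons" is the grip in N (left out, the last holds). Time passes only in rows, so rows that do not move let the fingers close. It gives the time, the measured TCP pose, the force, the opening and the grip force at its end, in the units of the state.
- manip.sense(): the state, without advancing time (a new reading comes with each control period).
- manip.snapshot(name): name is "scene" or "top" or "wrist"; returns a dict with "img" (384x512x3 uint8, red, green, blue), "fx", "fy", "cx", "cy" (pixels), "world_to_cam" (4x4, takes a point from world to camera coordinates); the wrist camera has in their place "tool_from_camera" (4x4, takes a point from camera to tool coordinates, whose origin is the TCP and whose axes are the flange's). Camera axes: x right, y down, z forward; pixel columns grow to the right and rows downward; lengths in m; the calibration is good to about 2 mm. A picture is of the moment at which its call begins: read the wrist's pose just before it. There is no depth.
- manip.sign_off(): hands the job in; it is judged then, once.
Trained networks look in the newest picture that a camera, given by its name, has taken for a name from the list of things; names that differ only in an ending like _2 or _b are one class to them, and where a whole thing is asked for, a point or a joint stands for the part that bears it (a point fixed in the world has none). Each returns a list of dicts, best first, with "confidence" (0 to 1); they miss things now and then, are a little off and sometimes report something else, mostly with a low value. They report only what shows in the picture. A call takes as long as a camera call. They do not tell look-alikes from the thing itself.
- manip.spot_in(label, camera): "xyz" ([x, y, z] in m, in world coordinates, good to about 4 mm: the middle of the surface that is visible of it).
- manip.mark_of(label, camera): "xyz" ([x, y, z] in m, in world coordinates, good to about 4 mm: a listed point, or the origin of a listed thing).
The state is a dict: "t": time; "q": joint angles; "qd": joint speeds; "tau": joint torques, N m; "tcp_pos": TCP position; "tool_rot": TCP orientation; "force": force on the tool from outside, world axes, zero at the start; "ft_torque": the same for the moment, N m; "finger_gap": opening from 0.0 (shut) to 1.0 (fully open); "gripper_force": force on a finger pad.
Only numpy, scipy, OpenCV 4.12 (cv2) and the standard library are available. Lean on these libraries where they do the work, as an engineer would, in place of code of your own. Each camera call takes 0.05 s, during which the arm holds its last target. There are 200 camera calls.

## Working session

There is one attempt and no reset: what is moved stays moved. The work goes in short steps, Python scripts to look and compute and a tool call to move; the robot and the scene stay as the last step left them, time stands still between calls to the robot, and variables do not carry over. Pictures are saved under pics/ and viewed, at most 10 in all, crops included, and the job is handed in when it is done.

Besides the shell and the picture viewer there is one more tool, called as name([rows], argument=value, ...), one row to a line, values as JSON. move_arm: Moves the arm, as the interface text tells. Its arguments: {"type":"object","properties":{"increments":{"type":"array","items":{"type":"array","items":{"type":"array","items":{"type":"number"}}}},"newtons":{"type":"number"}},"required":["increments"]}

```bash
ls; mkdir -p pics
cat > h.py <<'E'
from station import manip
import cv2, numpy as np
np.set_printoptions(precision=4,suppress=True)
def save(s,n,box=None,k=1):
    im=s["img"][:,:,::-1]
    if box: im=im[box[1]:box[3],box[0]:box[2]]
    cv2.imwrite(f"pics/{n}.png",cv2.resize(im,None,fx=k,fy=k,interpolation=cv2.INTER_CUBIC))
def proj(s,p):
    c=s["world_to_cam"]@np.r_[p,1]; return np.array([s["fx"]*c[0]/c[2]+s["cx"],s["fy"]*c[1]/c[2]+s["cy"]])
def ray(s,px,z):
    W=np.linalg.inv(s["world_to_cam"]); d=W[:3,:3]@[(px[0]-s["cx"])/s["fx"],(px[1]-s["cy"])/s["fy"],1]; o=W[:3,3]
    return o+d*(z-o[2])/d[2]
E
python3 - <<'E'
from h import *
st=manip.sense(); print({k:(np.round(v,3)) for k,v in st.items()})
for c in("scene","top"):
    s=manip.snapshot(c); save(s,c+"0",k=1.5); print(c,s["fx"],np.linalg.inv(s["world_to_cam"])[:3,3])
    for l in("slide_mid","slide","stage_face","stage","strip_low","strip_high","tray","knob_slide_mid","cell","ring","wrench"):
        for d in manip.mark_of(l,c)[:3]: print(l,np.round(d["xyz"],3),round(d["confidence"],2),proj(s,d["xyz"]).round())
E
```

```text
pics
{'t': np.float64(0.0), 'q': array([ 1.019,  0.528,  1.434, -0.   ,  1.181, -0.179]), 'qd': array([-0.001, -0.   ,  0.001,  0.001,  0.   ,  0.001]), 'tau': array([ -0.   , -44.235, -17.802,  -0.   ,   0.008,  -0.   ]), 'tcp_pos': array([0.227, 0.581, 0.23 ]), 'tool_rot': array([ 0.185,  0.983, -0.001, -0.   ]), 'force': array([-0.138,  0.113, -0.279]), 'ft_torque': array([ 0.004, -0.009, -0.01 ]), 'gripper_force': np.float64(0.0), 'finger_gap': np.float64(0.998)}
scene 355.24010651428694 [ 0.8454 -0.2478  0.7356]
slide_mid [ 0.551 -0.139  0.031] 0.62 [198. 239.]
stage_face [0.564 0.237 0.091] 0.95 [330. 136.]
stage_face [0.409 0.234 0.065] 0.71 [283. 106.]
stage [ 0.57   0.236 -0.001] 0.93 [324. 161.]
stage [0.408 0.234 0.002] 0.84 [281. 123.]
strip_low [0.547 0.231 0.07 ] 0.49 [321. 139.]
strip_low [0.43  0.014 0.003] 0.45 [221. 171.]
strip_low [0.394 0.234 0.062] 0.4 [279. 104.]
strip_high [0.586 0.235 0.095] 0.51 [337. 141.]
strip_high [0.426 0.232 0.061] 0.4 [287. 111.]
tray [ 0.551 -0.208  0.004] 0.59 [173. 263.]
knob_slide_mid [ 0.551 -0.268  0.013] 0.92 [148. 280.]
knob_sl
[... 463 characters left out ...]
9.]
stage_face [0.412 0.234 0.065] 0.87 [142. 262.]
stage_face [0.562 0.24  0.09 ] 0.67 [140. 188.]
stage_face [ 0.553 -0.135  0.008] 0.16 [313. 200.]
stage [0.406 0.234 0.004] 0.91 [149. 265.]
stage [0.569 0.234 0.001] 0.6 [153. 193.]
strip_low [0.394 0.233 0.066] 0.62 [142. 271.]
strip_low [0.545 0.234 0.076] 0.54 [144. 197.]
strip_high [0.427 0.236 0.059] 0.52 [142. 254.]
strip_high [0.582 0.24  0.098] 0.49 [139. 178.]
tray [ 0.548 -0.214 -0.002] 0.69 [345. 203.]
tray [ 0.709 -0.001 -0.001] 0.15 [254. 136.]
knob_slide_mid [ 0.552 -0.266  0.019] 0.74 [370. 200.]
cell [ 0.71   0.001 -0.005] 0.92 [253. 136.]
ring [0.431 0.016 0.   ] 0.86 [247. 253.]
wrench [0.576 0.004 0.001] 0.7 [252. 190.]
```

View pics/scene0.png

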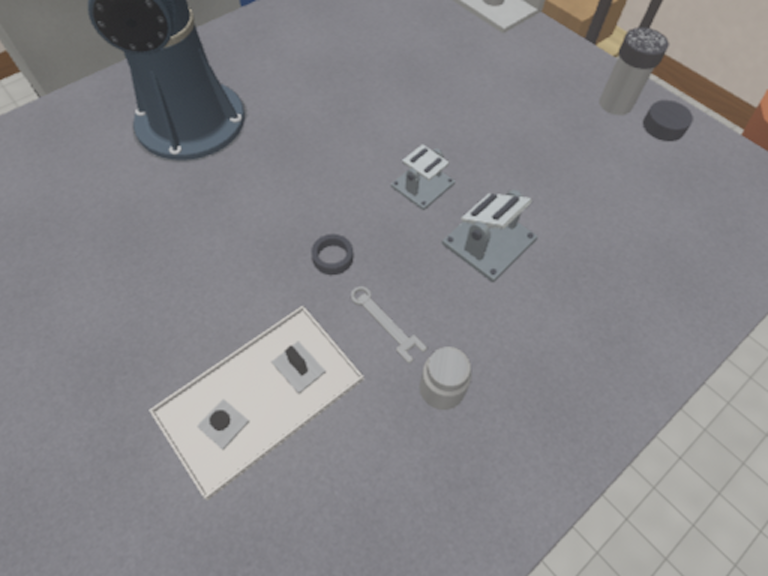

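View pics/top0.png

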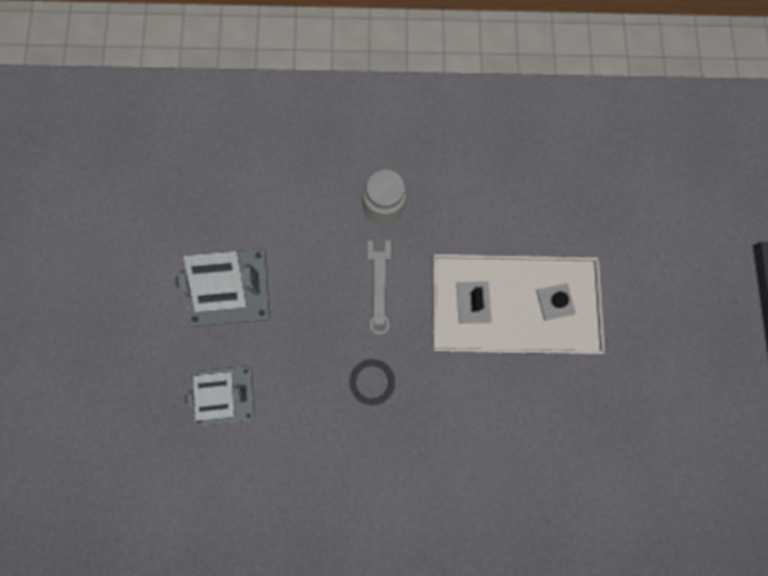

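Run:
```python
from h import *
s=manip.snapshot("top"); save(s,"crop",(110,150,420,250),2.5)
im=s["img"].astype(int); g=im.sum(2)/3
def rect(mask,box,z):
    m=np.zeros(mask.shape,np.uint8); x0,y0,x1,y1=box; m[y0:y1,x0:x1]=mask[y0:y1,x0:x1]
    n,l,stt,_=cv2.connectedComponentsWithStats(m); 
    for i in np.argsort(-stt[1:,4])[:2]+1:
        pts=np.argwhere(l==i)[:,::-1].astype(np.float32)
        w=np.array([ray(s,p,z)[:2] for p in pts]).astype(np.float32)
        c,sz,a=cv2.minAreaRect(w*1000); C=np.cov(w.T); e=np.linalg.eigh(C)[1][:,1]
        print(stt[i,4],np.round(c,1),np.round(sz,1),round(a,1),"pca",np.degrees(np.arctan2(e[1],e[0])).round(1))
tray=(295,175,340,225)
print(g[205,290:345].astype(int)); print(g[190,115:180].astype(int))
rect((g<170).astype(np.uint8),tray,.006)
rect((g<60).astype(np.uint8),tray,.046)
st=(122,165,165,206)
rect((g<80).astype(np.uint8),st,.09); rect((g>150).astype(np.uint8),st,.085)
```

```text
[165 168 172 175 173 173 173 173 173 174 173 173 174 173 159 136 128 132
 133 134 137 136 132 112  68  26   8  17  21  24  33  55  92 123 133 134
 142 158 173 173 174 173 173 172 173 173 174 173 173 173 172 173 172 172
 173]
[101  99  82  69  84 103 108 107 104  85  80 128 160 162 161 160 160 162
 160 160 161 161 161 160 161 164 163 160 161 160 161 161 161 163 163 163
 162 162 161 161 159 161 162 162 163 160 135 102  96  99  98  99  93  76
  58  52  55  69  93 104 105 102  91  89  99]
692 [ 550.7 -142.2] [68.7 55.7] 3.2 pca -176.2
105 [ 548.3 -138.6] [15.6 31.9] 88.0 pca 176.4
100 [582.5 239.8] [ 8.3 51.6] 5.8 pca 95.5
97 [541.4 229.3] [ 8.  50.9] 5.6 pca 94.9
818 [565.1 235.9] [84.3 70.1] 11.8 pca -139.7
```

View pics/crop.png

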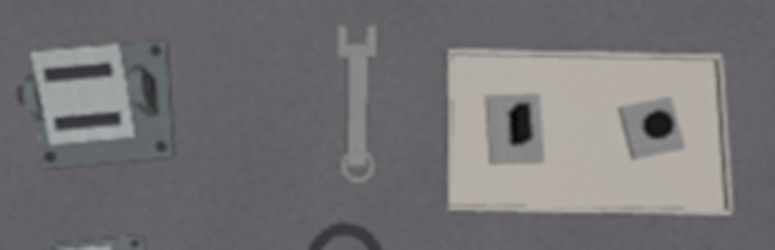

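Look-alikes: the flat-tab slide is at top (317,198) and the knob slide at (370,200), so I take the first. The big stage is at (140,188) and the small one at (142,262), so I take the big one. The crop confirms the rectangular tab and the larger stage. Slide yaw is about 3.5° and stage yaw about 5°.

move_arm([
  [[0,0.02,-0.045,0,1.5],[0,0.02,-0.045,0,1.5],[0,0.02,-0.045,0,1.5],[0,0.02,-0.045,0,1.5],[0,0.02,-0.045,0,1.5],[0,0.02,-0.045,0,1.5],[0,0.02,-0.045,0,1.5],[0,0.02,-0.045,0,1.5]],
])

```text
t: 2.05
tcp_pos: [0.3883, 0.2203, 0.2317]
tool_rot: [0.081, 0.997, 0.0, 0.001]
force: [1.0, 0.5, -0.2]
finger_gap: 0.499
gripper_force: 0.0
```

move_arm([
  [[0,0.02,-0.045,0,1.5],[0,0.02,-0.045,0,1.5],[0,0.02,-0.045,0,1.5],[0,0.02,-0.045,0,1.5],[0,0.02,-0.045,-0.015,1.5],[0,0.02,-0.045,-0.025,1.5],[0,0.02,-0.045,-0.025,1.5],[0,0.022,-0.045,-0.025,2]],
])

```text
t: 2.85
tcp_pos: [0.5434, -0.1253, 0.1485]
tool_rot: [-0.028, 1.0, -0.0, 0.0]
force: [1.3, -0.1, 0.1]
finger_gap: 0.499
gripper_force: 0.0
```

```bash
cat >> h.py <<'E'
from scipy.spatial.transform import Rotation as Rn
def wrist():
    st=manip.sense(); s=manip.snapshot("wrist"); T=np.eye(4); T[:3,:3]=Rn.from_quat(st["tool_rot"]).as_matrix(); T[:3,3]=st["tcp_pos"]
    s["world_to_cam"]=np.linalg.inv(T@s["tool_from_camera"]); return st,s
def show(st):
    R=Rn.from_quat(st["tool_rot"]).as_matrix()
    print("t",st["t"],"tcp",st["tcp_pos"],"yaw",np.degrees(np.arctan2(R[1,1],R[0,1])).round(2),"z",R[:,2],"F",st["force"],"M",st["ft_torque"],"gap",st["finger_gap"],"g",st["gripper_force"])
E
python3 - <<'E'
from h import *
st,s=wrist(); show(st); save(s,"w0",k=1.5)
for l in("slide_mid","slide","knob_slide_mid"):
    for d in manip.mark_of(l,"wrist")[:2]: print(l,np.round(d["xyz"],3),round(d["confidence"],2),proj(s,d["xyz"]).round())
E
```

```text
t 2.85 tcp [ 0.5434 -0.1253  0.1485] yaw 93.18 z [ 0.0005 -0.0002 -1.    ] F [ 1.273 -0.079  0.08 ] M [-0.0108 -0.0083 -0.0055] gap 0.49860338980565394 g 0.0
slide_mid [ 0.549 -0.144  0.027] 0.58 [234. 194.]
slide [ 0.554 -0.14   0.005] 0.63 [240. 193.]
knob_slide_mid [ 0.554 -0.268  0.016] 0.85 [105. 189.]
knob_slide_mid [ 0.55  -0.143  0.027] 0.58 [235. 195.]
```

View pics/w0.png

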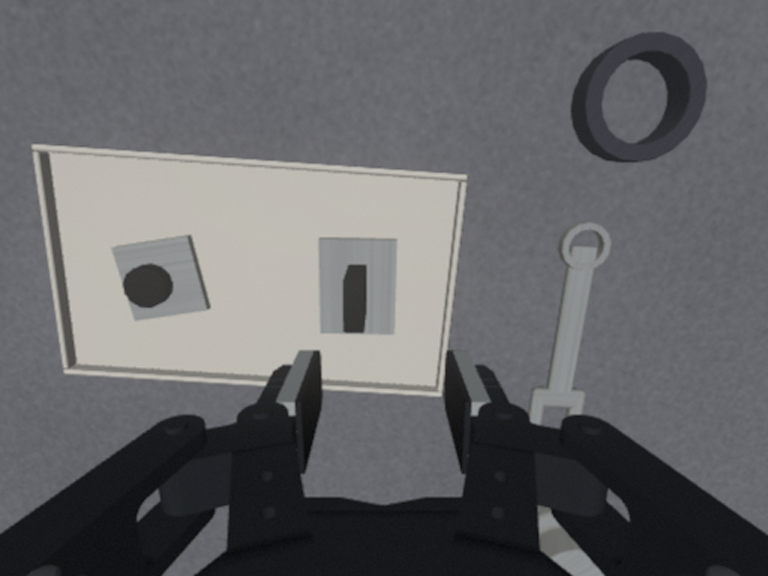

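The picture shows the tab slide's plate corners at (319,238), (397,239), (395,333) and (320,333) in the 1.5x image, with the tab in the middle and the fingers clear of it.

Run:
```python
from h import *
st,s=wrist(); show(st)
im=s["img"].astype(int); g=im.sum(2)/3; m=np.zeros(g.shape,np.uint8); b=(slice(140,235),slice(195,285)); m[b]=(g[b]<165)
n,l,q,c=cv2.connectedComponentsWithStats(m); i=1+np.argmax(q[1:,4]); print(q[i])
for i in np.argsort(-q[1:,4])[:2]+1:
  p=np.argwhere(l==i)[:,::-1]; w=np.array([ray(s,x,.010)[:2] for x in p]).astype(np.float32); print(cv2.minAreaRect(w*1000))
for z,th in((.05,45),(.01,45)):
  mm=np.argwhere((g[b]<th))[:,::-1]+[195,140]; w=np.array([ray(s,x,z)[:2] for x in mm]).astype(np.float32); print(cv2.minAreaRect(w*1000))
```

```text
t 3.05 tcp [ 0.5426 -0.1241  0.1482] yaw 93.0 z [-0.0018  0.0011 -1.    ] F [-0.0557  0.0954 -0.2758] M [-0.0345 -0.0435 -0.0123] gap 0.4974670914163325 g 0.0
[ 211  159   52   65 3270]
((550.656982421875, -141.2458038330078), (65.16499328613281, 49.88895797729492), 2.6002609729766846)
((596.1755981445312, -171.20005798339844), (1.1030772924423218, 15.36246395111084), 2.9883532524108887)Traceback (most recent call last):
  File "<stdin>", line 8, in <module>
cv2.error: OpenCV(4.12.0) /io/opencv/modules/imgproc/src/convhull.cpp:143: error: (-215:Assertion failed) total >= 0 && (depth == CV_32F || depth == CV_32S) in function 'convexHull'
```

move_arm([
  [[0,0.004,-0.009,-0.015,-0.2],[0,0.004,-0.008,-0.02,-0.2],[0,0,0,-0.03,0],[0,0,0,-0.03,0],[0,0,0,-0.02,0],[0,0,0,-0.012,0],[0,0,0,0,0],[0,0,0,0,0]],
], newtons=30)

```text
t: 3.9
tcp_pos: [0.5514, -0.1401, 0.0227]
tool_rot: [-0.024, 1.0, -0.0, 0.0]
force: [-0.2, -1.2, -0.4]
finger_gap: 0.496
gripper_force: 0.0
```

Run:
```python
from h import *
st,s=wrist(); show(st); save(s,"w1",k=1.5)
```

```text
t 3.9 tcp [ 0.5514 -0.1401  0.0227] yaw 92.79 z [ 0.0009 -0.0005 -1.    ] F [-0.188  -1.1605 -0.3563] M [-0.0204  0.0077 -0.002 ] gap 0.49636602070625047 g 0.0
```

View pics/w1.png

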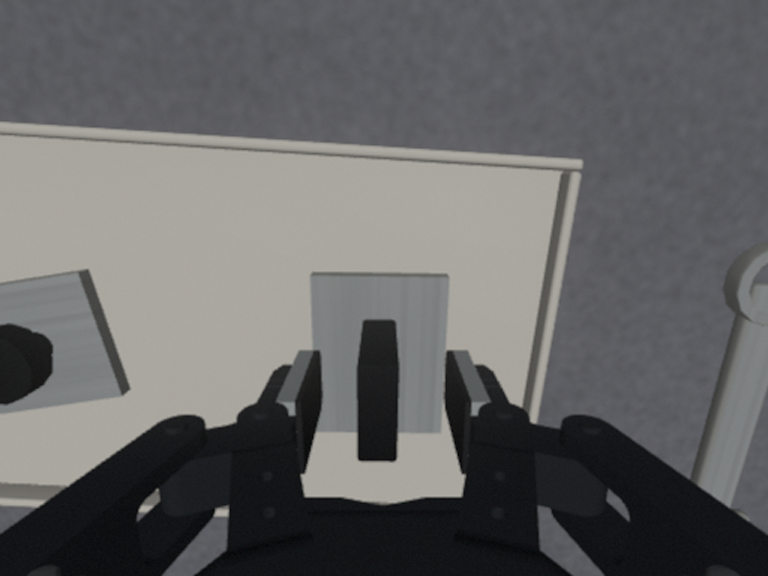

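The tab sits centred between the pads at about (378,390), and the plate lies below the fingertips. I'll close, then lift.

move_arm([
  [[1,0,0,0,0],[1,0,0,0,0],[1,0,0,0,0],[1,0,0,0,0],[1,0,0,0,0],[1,0,0,0,0]],
], newtons=30)

```text
t: 4.55
tcp_pos: [0.5517, -0.1407, 0.0233]
tool_rot: [-0.024, 1.0, -0.001, 0.001]
force: [-0.6, 0.4, 5.6]
finger_gap: 0.135
gripper_force: 31.2
```

move_arm([
  [[1,0,0,0.01,0],[1,0,0,0.02,0],[1,0,0,0.03,0],[1,0,0,0.04,0],[1,0,0,0.04,0],[1,0,0,0.02,0],[1,0,0,0,0],[1,0,0,0,0]],
])

```text
t: 5.35
tcp_pos: [0.5502, -0.14, 0.1819]
tool_rot: [-0.024, 1.0, 0.0, -0.0]
force: [0.1, -0.4, -2.0]
finger_gap: 0.138
gripper_force: 30.1
```

Run:
```python
from h import *
st,s=wrist(); show(st); save(s,"w2",k=1.5)
# stage tilt: fit table corners, both cams
for c in("scene","top"):
    s=manip.snapshot(c)
    for k in range(1):
      for l in("stage_face","strip_low","strip_high","stage"):
        for d in manip.mark_of(l,c)[:2]: print(c,l,np.round(d["xyz"],4),round(d["confidence"],2))
    save(s,c+"_st",(100,150,190,215) if c=="top" else (280,110,380,190),8)
```

```text
t 5.35 tcp [ 0.5502 -0.14    0.1819] yaw 92.74 z [-0.0008  0.0004 -1.    ] F [ 0.1237 -0.397  -2.0217] M [ 0.0013  0.0205 -0.0211] gap 0.13824228019731397 g 30.103874802589417
scene stage_face [0.5626 0.2337 0.0872] 0.96
scene stage_face [0.4117 0.2326 0.065 ] 0.71
scene strip_low [0.5521 0.2279 0.0705] 0.67
scene strip_low [0.3962 0.2342 0.0618] 0.62
scene strip_high [0.5855 0.235  0.0973] 0.58
scene strip_high [0.4254 0.2342 0.0631] 0.41
scene stage [0.4087 0.2359 0.0005] 0.96
scene stage [ 0.5701  0.2368 -0.0037] 0.9
top stage_face [0.5612 0.2394 0.0891] 0.9
top stage_face [0.4132 0.2326 0.0672] 0.58
top strip_low [0.547  0.2341 0.0743] 0.54
top strip_low [0.3929 0.2305 0.0633] 0.5
top strip_high [0.4285 0.2387 0.0597] 0.55
top strip_high [0.5827 0.2369 0.0942] 0.47
top stage [0.4106 0.2331 0.0016] 0.81
top stage [ 0.5707  0.2387 -0.0015] 0.72
```

View pics/w2.png

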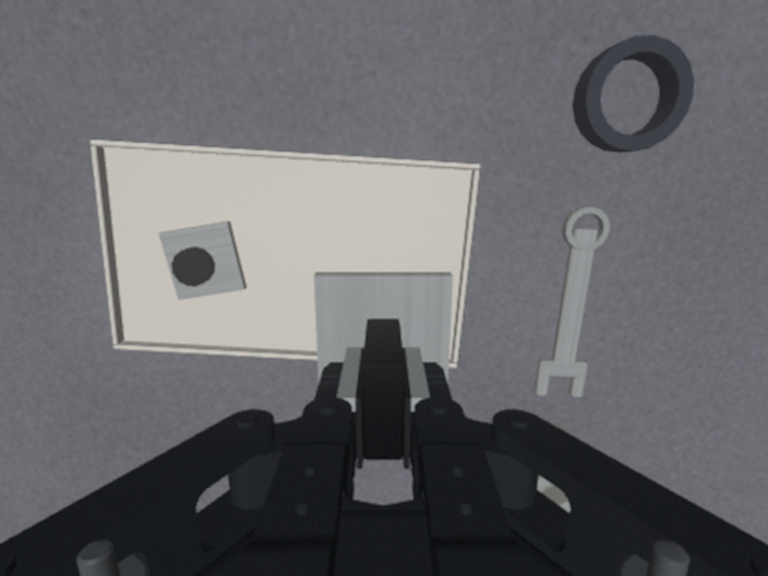

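View pics/scene_st.png

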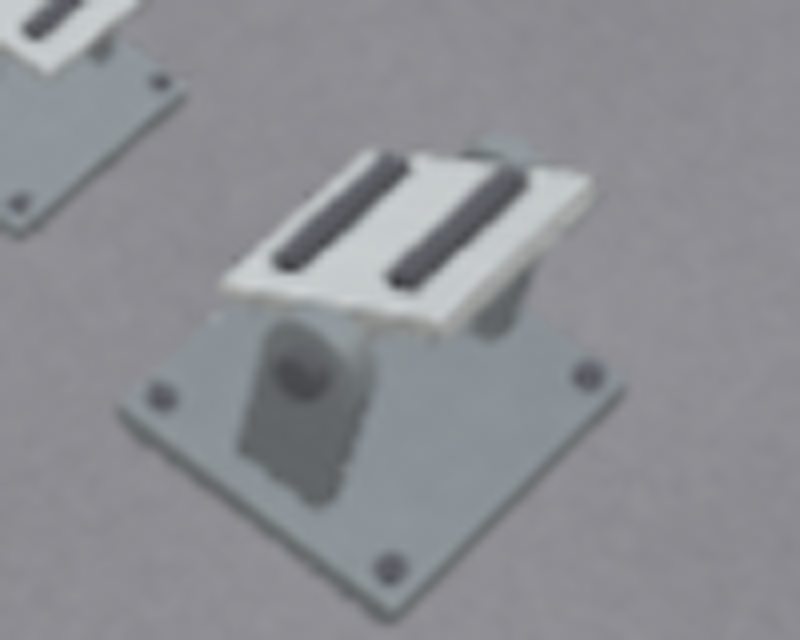

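The slide is held level in the fingers. In the scene crop the table corners are at (222,287), (372,150), (595,178) and (440,322). I'll fit the stage pose from these and the top-view corners.

Run:
```python
from h import *
from scipy.optimize import least_squares
sc=manip.snapshot("scene"); tp=manip.snapshot("top")
mod=np.array([[-42,-36,-6],[-42,36,-6],[42,36,-6],[42,-36,-6]])/1000
a=np.array([[222,287],[372,150],[595,178],[440,322]])/8+[280,110]
b=np.array([[134,136],[47,147],[31,52],[120,43]])/2.5+[110,150]
def R(p): return Rn.from_euler("ZY",[p[3],-p[4]]).as_matrix()
def f(p):
    w=mod@R(p).T+p[:3]
    return np.r_[[proj(sc,x)-y for x,y in zip(w,a)],[proj(tp,x)-y for x,y in zip(w,b)],[[(p[2]-.09)/.004,0]]].ravel()
r=least_squares(f,[.563,.238,.09,.09,.4]); print(r.x,np.degrees(r.x[3:]),r.fun.reshape(-1,2).round(1)); print("std",np.sqrt(np.diag(np.linalg.inv(r.jac.T@r.jac))))
print("normal",R(r.x)[:,2],"x",R(r.x)[:,0])
```

```text
[0.5618 0.2363 0.0861 0.0977 0.5729] [ 5.6003 32.8274] [[-1.1 -0.6]
 [-1.1 -0. ]
 [-1.   0.2]
 [-0.8  0.2]
 [-0.5 -0.3]
 [ 0.4 -1.6]
 [-1.  -0.8]
 [-1.2 -0.3]
 [-1.   0. ]]
std [0.0008 0.0011 0.002  0.0169 0.0295]
normal [-0.5395 -0.0529  0.8403] x [0.8363 0.082  0.5421]
```

move_arm([
  [[1,0.001,0.03,0,0.3],[1,0.001,0.04,0,0.3],[1,0.001,0.04,0,0.3],[1,0.001,0.04,0,0.3],[1,0.001,0.04,0,0.3],[1,0.001,0.04,0,0.3],[1,0.001,0.04,0,0.3],[1,0.001,0.04,0,0.3]],
])

```text
t: 6.8
tcp_pos: [0.5588, 0.1713, 0.1823]
tool_rot: [-0.045, 0.999, -0.0, 0.0]
force: [0.5, -0.5, -1.2]
finger_gap: 0.136
gripper_force: 30.1
```

move_arm([
  [[1,0,0.036,0,0.3],[1,0,0.03,0,0],[1,0,0,-0.015,0],[1,0,0,-0.015,0],[1,0,0,0,0],[1,0,0,0,0]],
])

```text
t: 7.4
tcp_pos: [0.5588, 0.2356, 0.1521]
tool_rot: [-0.047, 0.999, -0.0, -0.0]
force: [-0.2, -0.6, -1.8]
finger_gap: 0.136
gripper_force: 30.1
```

Run:
```python
from h import *
st,s=wrist(); show(st); save(s,"w3",k=1.5)
for c in ("scene","wrist"):
  for l in("stage_face","slide"):
    if c=="scene" and l=="stage_face": manip.snapshot(c)
    for d in manip.mark_of(l,c)[:2]: print(c,l,np.round(d["xyz"],4),round(d["confidence"],2))
```

```text
t 7.4 tcp [0.5588 0.2356 0.1521] yaw 95.44 z [-0.0005 -0.0001 -1.    ] F [-0.171  -0.5828 -1.8207] M [-0.0127 -0.0407  0.004 ] gap 0.13593673873054546 g 30.081281661987305
scene stage_face [0.5627 0.2343 0.0879] 0.82
scene stage_face [0.4107 0.233  0.0663] 0.8
scene slide [0.5564 0.238  0.1327] 0.8
wrist slide [0.5601 0.2376 0.1333] 0.78
```

View pics/w3.png

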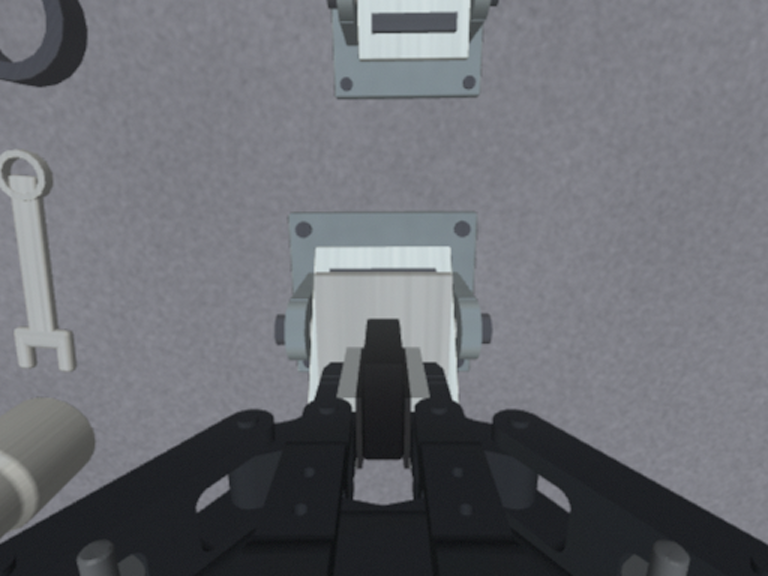

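The slide is centred and square over the table: their left and right edges line up at x≈315 and 452. Next I descend to feel for the upper strip.

move_arm([
  [[1,0,0,-0.012,0],[1,0,0,-0.012,0],[1,0,0,0,0],[1,0,0,-0.002,0],[1,0,0,0,0]],
])

```text
t: 8.2
tcp_pos: [0.5588, 0.2357, 0.1257]
tool_rot: [-0.047, 0.999, -0.0, -0.0]
force: [-0.6, -0.1, -1.4]
finger_gap: 0.136
gripper_force: 30.1
```

move_arm([
  [[1,0,0,-0.002,0],[1,0,0,0,0]],
])

```text
t: 8.4
tcp_pos: [0.5589, 0.2357, 0.1242]
tool_rot: [-0.047, 0.999, 0.0, 0.0]
force: [-0.5, 0.4, -1.4]
finger_gap: 0.133
gripper_force: 30.1
```

move_arm([
  [[1,0,0,-0.002,0],[1,0,0,0,0]],
])

```text
t: 8.6
tcp_pos: [0.5594, 0.2358, 0.1225]
tool_rot: [-0.047, 0.999, 0.0, 0.001]
force: [-0.8, -1.0, -0.1]
finger_gap: 0.134
gripper_force: 30.4
```

move_arm([
  [[1,-0.0015,0,-0.0025,0],[1,-0.0015,0,-0.0025,0],[1,0,0,0,0]],
], newtons=20)

```text
t: 8.9
tcp_pos: [0.5584, 0.2358, 0.1191]
tool_rot: [-0.048, 0.999, 0.0, 0.003]
force: [0.8, 0.0, 6.7]
finger_gap: 0.135
gripper_force: 31.7
```

move_arm([
  [[1,-0.0025,0,-0.0025,0],[1,0,0,0,0]],
])

```text
t: 9.1
tcp_pos: [0.5563, 0.2357, 0.1168]
tool_rot: [-0.048, 0.999, 0.0, 0.004]
force: [2.0, -1.4, 7.3]
finger_gap: 0.135
gripper_force: 32.1
```

Run:
```python
from h import *
st,s=wrist(); show(st)
s=manip.snapshot("scene"); save(s,"s2",(280,100,380,180),8)
```

```text
t 9.1 tcp [0.5563 0.2357 0.1168] yaw 95.45 z [ 0.0076  0.0005 -1.    ] F [ 2.0447 -1.3504  7.2901] M [-0.2645 -0.5633 -0.0362] gap 0.134841898225644 g 32.08861291408539
```

View pics/s2.png

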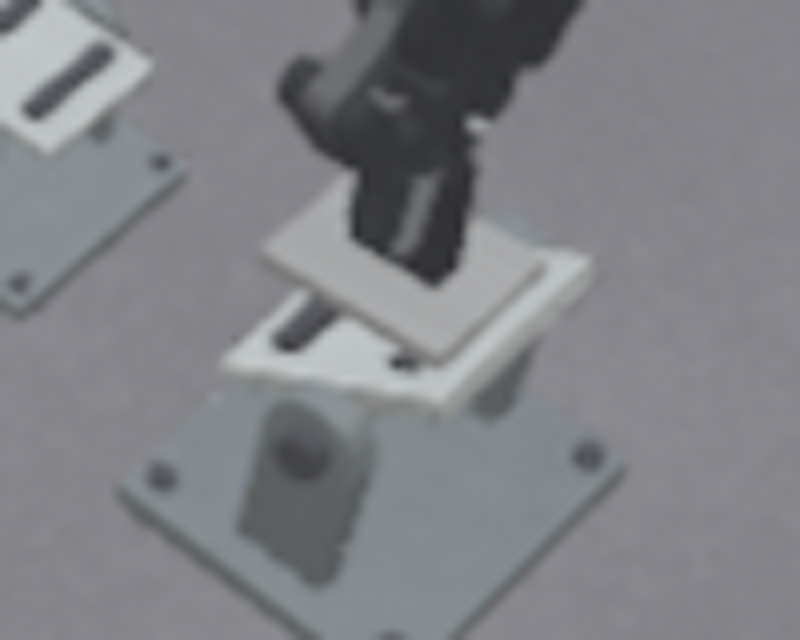

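The upper strip is pushed in and the slide's far edge at about (440,355) rests on it, with the tilt just starting. I'll continue along the rolling path.

move_arm([
  [[1,-0.0025,0,-0.0025,0],[1,0,0,0,0]],
])

```text
t: 9.4
tcp_pos: [0.5538, 0.2355, 0.1143]
tool_rot: [-0.048, 0.999, -0.0, 0.004]
force: [2.1, -1.6, 7.2]
finger_gap: 0.133
gripper_force: 32.5
```

move_arm([
  [[1,-0.0025,0,-0.0025,0],[1,0,0,0,0]],
])

```text
t: 9.6
tcp_pos: [0.5513, 0.2355, 0.1118]
tool_rot: [-0.047, 0.999, -0.0, 0.004]
force: [0.8, -2.1, 8.0]
finger_gap: 0.133
gripper_force: 33.0
```

move_arm([
  [[1,-0.0022,0,-0.003,0],[1,0,0,0,0]],
])

```text
t: 9.8
tcp_pos: [0.5489, 0.2355, 0.1087]
tool_rot: [-0.047, 0.999, -0.0, 0.003]
force: [1.7, -2.5, 8.0]
finger_gap: 0.131
gripper_force: 33.6
```

Run:
```python
from h import *
st,s=wrist(); show(st)
s=manip.snapshot("scene"); save(s,"s3",(280,100,380,180),8)
```

```text
t 9.8 tcp [0.5489 0.2355 0.1087] yaw 95.44 z [ 0.0069  0.0002 -1.    ] F [ 1.6884 -2.5103  7.9867] M [-0.357  -0.4692 -0.0918] gap 0.13120612609872762 g 33.585734367370605
```

View pics/s3.png

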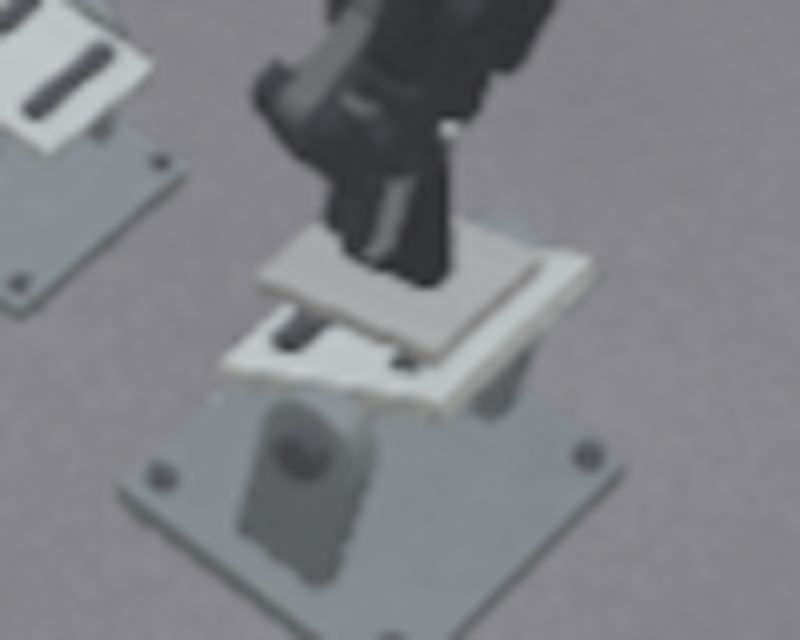

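The plate is clearly tilting: its near edge has come down to about (430,350) and the far side follows, with pivoting at roughly 10 N. I'll carry on by force.

move_arm([
  [[1,-0.0018,-0.0003,-0.003,0],[1,0,0,0,0]],
])

```text
t: 10.1
tcp_pos: [0.5467, 0.2353, 0.1056]
tool_rot: [-0.047, 0.999, 0.0, 0.003]
force: [0.4, -2.2, 8.2]
finger_gap: 0.134
gripper_force: 34.2
```

move_arm([
  [[1,-0.0015,-0.0003,-0.003,0],[1,0,0,0,0]],
])

```text
t: 10.3
tcp_pos: [0.545, 0.2351, 0.1026]
tool_rot: [-0.047, 0.999, 0.0, 0.003]
force: [0.8, -0.4, 8.6]
finger_gap: 0.135
gripper_force: 34.9
```

move_arm([
  [[1,-0.001,-0.0002,-0.0025,0],[1,0,0,0,0]],
])

```text
t: 10.5
tcp_pos: [0.5438, 0.235, 0.1001]
tool_rot: [-0.047, 0.999, 0.0, 0.003]
force: [-0.5, -0.8, 8.8]
finger_gap: 0.133
gripper_force: 35.6
```

Run:
```python
from h import *
st,s=wrist(); show(st)
for c in("scene","wrist","top"):
  if c!="wrist": manip.snapshot(c)
  for l in("slide","slide_mid"):
    for d in manip.mark_of(l,c)[:1]: print(c,l,np.round(d["xyz"],4),round(d["confidence"],2))
```

```text
t 10.5 tcp [0.5438 0.235  0.1001] yaw 95.44 z [ 0.0053  0.0007 -1.    ] F [-0.5266 -0.7632  8.8175] M [-0.1221 -0.3652 -0.0749] gap 0.1329071043105057 g 35.56321620941162
scene slide [0.5614 0.2376 0.0918] 0.92
scene slide_mid [0.5486 0.2363 0.1098] 0.55
wrist slide [0.5624 0.2384 0.0891] 0.55
wrist slide_mid [0.5501 0.2324 0.1058] 0.85
top slide_mid [ 0.551  -0.2663  0.017 ] 0.6
```

move_arm([
  [[1,-0.0003,0,-0.002,0],[1,0,0,0,0]],
])

```text
t: 11.15
tcp_pos: [0.5431, 0.2349, 0.0984]
tool_rot: [-0.048, 0.999, 0.0, 0.002]
force: [-1.5, -2.5, 10.1]
finger_gap: 0.134
gripper_force: 36.6
```

move_arm([
  [[1,0,0,-0.0015,0],[1,0,0,0,0]],
])

```text
t: 11.35
tcp_pos: [0.5428, 0.2349, 0.0973]
tool_rot: [-0.048, 0.999, 0.0, 0.002]
force: [-2.1, -1.9, 13.0]
finger_gap: 0.135
gripper_force: 37.3
```

Run:
```python
from h import *
show(manip.sense())
```

```text
t 11.35 tcp [0.5428 0.2349 0.0973] yaw 95.45 z [ 0.0039  0.0003 -1.    ] F [-2.1052 -1.8996 12.9667] M [-0.1945  0.0188  0.0057] gap 0.13531655216955632 g 37.339324951171875
```

move_arm([
  [[1,0.0005,0,-0.0012,0],[1,0,0,0,0]],
])

```text
t: 11.55
tcp_pos: [0.5426, 0.2349, 0.0964]
tool_rot: [-0.048, 0.999, 0.0, 0.001]
force: [-4.2, -1.6, 16.2]
finger_gap: 0.14
gripper_force: 38.2
```

move_arm([
  [[1,0.0005,0,-0.0012,0],[1,0,0,0,0]],
])

```text
t: 11.75
tcp_pos: [0.5424, 0.2348, 0.0954]
tool_rot: [-0.048, 0.999, -0.0, 0.001]
force: [-6.6, -2.6, 18.0]
finger_gap: 0.138
gripper_force: 38.9
```

Run:
```python
from h import *
show(manip.sense())
```

```text
t 11.75 tcp [0.5424 0.2348 0.0954] yaw 95.46 z [ 0.001  -0.0001 -1.    ] F [-6.57   -2.606  18.0166] M [-0.2504  0.4639 -0.0485] gap 0.1381169069848272 g 38.90826165676117
```

move_arm([
  [[1,0.0005,0,-0.001,0],[1,0,0,0,0]],
])

```text
t: 11.95
tcp_pos: [0.5423, 0.2348, 0.0947]
tool_rot: [-0.048, 0.999, -0.0, -0.0]
force: [-8.0, -2.6, 20.7]
finger_gap: 0.136
gripper_force: 39.7
```

move_arm([
  [[1,0.0004,0,-0.0008,0],[1,0,0,0,0],[1,0,0,0,0]],
])

```text
t: 12.25
tcp_pos: [0.5423, 0.2348, 0.0947]
tool_rot: [-0.048, 0.999, -0.0, -0.0]
force: [-10.2, -3.3, 25.3]
finger_gap: 0.142
gripper_force: 40.4
```

Run:
```python
from h import *
show(manip.sense())
```

```text
t 12.25 tcp [0.5423 0.2348 0.0947] yaw 95.46 z [-0.0005 -0.0002 -1.    ] F [-10.1948  -3.3104  25.327 ] M [-0.2823  0.9634  0.0221] gap 0.1423808659932466 g 40.37438213825226
```

move_arm([
  [[1,-0.001,0,0.0016,0],[1,0,0,0,0],[1,0,0,0,0]],
])

```text
t: 12.55
tcp_pos: [0.5422, 0.2348, 0.0949]
tool_rot: [-0.048, 0.999, -0.0, 0.0]
force: [-5.1, -1.0, 16.4]
finger_gap: 0.136
gripper_force: 38.7
```

move_arm([
  [[1,-0.0005,0,0.0008,0],[1,0,0,0,0],[1,0,0,0,0]],
])

```text
t: 12.85
tcp_pos: [0.5419, 0.2348, 0.0953]
tool_rot: [-0.048, 0.999, -0.0, 0.001]
force: [-4.0, -1.6, 15.0]
finger_gap: 0.135
gripper_force: 38.5
```

Run:
```python
from h import *
show(manip.sense())
```

```text
t 12.85 tcp [0.5419 0.2348 0.0953] yaw 95.45 z [ 0.0011 -0.     -1.    ] F [-3.964  -1.5946 14.9666] M [-0.1591  0.361  -0.0234] gap 0.13496915755722946 g 38.53231966495514
```

move_arm([
  [[1,-0.0008,0,0.0013,0],[1,0,0,0,0],[1,0,0,0,0]],
])

```text
t: 13.15
tcp_pos: [0.5414, 0.2348, 0.0961]
tool_rot: [-0.048, 0.999, -0.0, 0.001]
force: [-2.4, -1.7, 10.4]
finger_gap: 0.133
gripper_force: 37.9
```

Run:
```python
from h import *
show(manip.sense())
```

```text
t 13.15 tcp [0.5414 0.2348 0.0961] yaw 95.45 z [ 0.0015 -0.0001 -1.    ] F [-2.4238 -1.6955 10.3543] M [-0.206   0.2346 -0.0027] gap 0.13329955573828037 g 37.92555749416351
```

move_arm([
  [[1,0,0,0,0],[1,-0.0004,0,0.0007,0],[1,0,0,0,0],[1,0,0,0,0]],
])

```text
t: 13.55
tcp_pos: [0.5412, 0.2347, 0.0965]
tool_rot: [-0.048, 0.999, -0.0, 0.001]
force: [-2.2, -1.5, 9.3]
finger_gap: 0.139
gripper_force: 37.8
```

Run:
```python
from h import *
F=[];M=[];P=[];S={}
for i in range(12):
    c=("scene","wrist")[i%2]; manip.snapshot(c); st=manip.sense(); F.append(st["force"]);M.append(st["ft_torque"]);P.append(st["tcp_pos"])
    for l in("slide","slide_mid"):
        for d in manip.mark_of(l,c)[:1]: S.setdefault((c,l),[]).append(d["xyz"])
print(np.mean(F,0),np.std(F,0),np.mean(M,0),np.std(M,0),np.mean(P,0),np.std(P,0))
for k,v in S.items(): print(k,len(v),np.mean(v,0),np.std(v,0))
```

```text
[-2.1962 -1.6476  8.8355] [0.2937 0.3042 0.4013] [-0.1824  0.1294 -0.0069] [0.0336 0.0269 0.0191] [0.5412 0.2347 0.0965] [0. 0. 0.]
('scene', 'slide') 6 [0.5605 0.2372 0.0877] [0.0018 0.0012 0.0014]
('scene', 'slide_mid') 6 [0.5488 0.2363 0.1066] [0.001  0.0008 0.0012]
('wrist', 'slide') 6 [0.5625 0.2379 0.0875] [0.0006 0.0012 0.0005]
('wrist', 'slide_mid') 6 [0.5498 0.2338 0.1065] [0.0009 0.0012 0.0012]
```

Averaged marks put the slide's tilt at about 0.57 rad, matching the stage fit (0.573), and the slide is centred within about 2 mm. I'll add a slight press for margin on the upper strip.

move_arm([
  [[1,0.0005,0,-0.0008,0],[1,0,0,0,0],[1,0,0,0,0],[1,0,0,0,0],[1,0,0,0,0]],
])

```text
t: 15.85
tcp_pos: [0.5415, 0.2347, 0.096]
tool_rot: [-0.048, 0.999, -0.0, 0.001]
force: [-2.9, -1.5, 12.4]
finger_gap: 0.132
gripper_force: 38.0
```

Run:
```python
from h import *
F=[];M=[]
for i in range(8):
    manip.snapshot("scene"); st=manip.sense(); F.append(st["force"]);M.append(st["ft_torque"])
show(st); f=np.mean(F,0)+[0,0,1.8]; print(f,np.mean(M,0),"Fn",f@[-.54,-.053,.84])
if 7<f@[-.54,-.053,.84]<16 : print(manip.sign_off())
```

```text
t 16.25 tcp [0.5415 0.2348 0.096 ] yaw 95.45 z [ 0.0013 -0.0001 -1.    ] F [-3.5531 -2.0138 10.1717] M [-0.1958  0.218  -0.0314] gap 0.13073008366147368 g 38.03142428398132
[-3.1084 -1.7801 12.6263] [-0.185   0.2393 -0.0297] Fn 12.37898158242789
the job is handed in; nothing more can be done
None
```

The job is handed in with the slide still gripped and pressed on the stage at about 12 N. It is tilted about 0.57 rad to match the slope and centred within about 2 mm. The lower strip may carry roughly twice the upper's load, a rough estimate. No verdict came back.

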